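# Set out a blue glaze line blend on the sample board

### The arm

A 6-joint arm with a two-finger parallel gripper is mounted at the origin on the work surface. World frame = base frame: x ahead of the robot, y to its left, z up, the work surface at z = 0. Lengths are in m, angles in rad, forces in N, time in s.
With the tool pointing down it reaches from about 0.3 to 0.825 m from the base axis. Payload 5.4 kg.
Tool frame: the origin (TCP) lies at the very end of the fingers, on their centre line; the grasp point (between the pads) lies 19 mm behind it; z points along the fingers, y is the line along which they close (so a half turn about z gives the same grasp; the last joint's range is limited). The gripper opens to 92 mm and grips with 3 to 60 N. Pads are 20 mm wide; open, the fingers measure 128 mm over their backs; the gripper's body (75 mm by 189 mm) begins 69 mm behind the grasp point.
Start: joints at [-1.441, 0.158, 1.597, -0, 1.386, -0.21], TCP at [0.192, -0.542, 0.215] pointing down, gripper open.
Joint ranges: [-2.91, 2.91], [-0.94, 2.29], [0.18, 2.7], [-1.29, 4.43], [0.17, 2.64], [-3, 3]. Speed limits (rad/s): [2.57, 2.57, 3.14, 3.14, 3.14, 3.14].

### API

Orientations are given as a rotation vector (axis times angle).
In Python, from workcell import bot gives the robot as it stands. Calls block until the motion is done:
- bot.goto(position, orientation): joint-space move of the TCP to a pose.
- bot.line_to(position, rot=None, max_speed=0.15): straight line of the TCP; rot=None keeps the orientation; max_speed is the mean speed in m/s.
- bot.set_joints(angles): joint-space move.
- bot.set_gripper(opening, newtons=None): opening from 0.0 (shut) to 1.0 (fully open); newtons is the grip in N (None keeps the last); returns when the fingers have stopped.
- bot.hold(seconds).
- bot.inverse_kinematics(position, orientation): joint angles nearest the present ones, or None.
- bot.read_camera(name): name is "scene" or "side" or "wrist"; returns a dict with "pixels" (480x640x3 uint8, blue, green, red), "fx", "fy", "cx", "cy" (pixels), "R" (3x3) and "t" (3): a world point X has camera coordinates R X + t. Camera axes: x right, y down, z forward; pixel columns grow to the right and rows downward; lengths in m; the calibration is good to about 2 mm. The wrist camera is an equidistant fisheye: a pixel r from the principal point sees the ray r / f radians off the axis. A picture is of the moment at which its call begins. There is no depth.
A pose or a line that the arm cannot do raises bot.MotionError and nothing moves.
- bot.job_done(): hands the job in; it is judged then, once.
Readings, each from a call of its own:
- bot.current_clock(): time.
- bot.current_joints(): joint angles.
- bot.current_joint_vel(): joint speeds.
- bot.current_effort(): joint torques, N m.
- bot.current_ee_pos(): TCP position.
- bot.current_tool_rot(): TCP orientation.
- bot.current_contact_force(): force on the tool from outside, world axes, zero at the start.
- bot.current_ft_torque(): the same for the moment, N m.
- bot.current_opening(): opening from 0.0 (shut) to 1.0 (fully open).
- bot.current_grip_force(): force on a finger pad.
Only numpy, scipy, OpenCV 4.12 (cv2) and the standard library are available. Lean on these libraries where they do the work, as an engineer would, in place of code of your own. Each camera call takes 0.05 s, during which the arm holds its last target. There are 200 camera calls.

### The job

The four blue test tiles on the kiln shelf belong between the white and the blue-black tile on the wooden sample board: stand one in each empty bay so that the row darkens step by step from the white end to the dark end, each upright on its foot in the middle of its bay with its broad glazed face square to the front. Set them down gently and let no tile fall over; leave the two end tiles, the tub, the brush pot and the stencilled tile where they are.

Things in the scene. Friction and masses are not known exactly. Their poses are not given: they have to be found in the camera images.
- rack: fixed wooden board 86 (x) x 366 mm (y), top face at z = 14 mm; origin on the underside, front to -x (robot). Six bays in a row along y, centres at x = 0, y = -150, -90, -30, 30, 90, 150 mm; each 57 mm wide between 3 mm laths 6 mm high, 80 mm deep, open in front, with a lath 12 mm high behind (x = 40 to 46). End bays hold the white and blue-black tiles
- tile_pale: Very pale blue (palest loose) clay test tile, an upside-down T: foot 45 x 45 x 10 mm, upright plate in its middle 8 mm thick (x), 45 mm wide (y), top 70 mm above the underside; 90 g; both faces alike. Origin: centre of the underside, z up. Starts on the fixed 15 mm thick buff kiln shelf nearer the robot, turned up to 0.6 rad, 80 mm from the next; pinch the plate across its 8 mm.
- tile_light: Light blue (second palest loose) clay test tile, an upside-down T: foot 45 x 45 x 10 mm, upright plate in its middle 8 mm thick (x), 45 mm wide (y), top 70 mm above the underside; 90 g; both faces alike. Origin: centre of the underside, z up. Starts on the fixed 15 mm thick buff kiln shelf nearer the robot, turned up to 0.6 rad, 80 mm from the next; pinch the plate across its 8 mm.
- tile_mid: Medium blue (second darkest loose) clay test tile, an upside-down T: foot 45 x 45 x 10 mm, upright plate in its middle 8 mm thick (x), 45 mm wide (y), top 70 mm above the underside; 90 g; both faces alike. Origin: centre of the underside, z up. Starts on the fixed 15 mm thick buff kiln shelf nearer the robot, turned up to 0.6 rad, 80 mm from the next; pinch the plate across its 8 mm.
- tile_deep: Dark blue (darkest loose, still blue) clay test tile, an upside-down T: foot 45 x 45 x 10 mm, upright plate in its middle 8 mm thick (x), 45 mm wide (y), top 70 mm above the underside; 90 g; both faces alike. Origin: centre of the underside, z up. Starts on the fixed 15 mm thick buff kiln shelf nearer the robot, turned up to 0.6 rad, 80 mm from the next; pinch the plate across its 8 mm.
- end_white: White clay test tile, an upside-down T: foot 45 x 45 x 10 mm, upright plate in its middle 8 mm thick (x), 45 mm wide (y), top 70 mm above the underside; 90 g; both faces alike. Origin: centre of the underside, z up. Stands loose in one end bay of the board, at either end (differs from start to start), and stays there.
- end_dark: Blue-black clay test tile, an upside-down T: foot 45 x 45 x 10 mm, upright plate in its middle 8 mm thick (x), 45 mm wide (y), top 70 mm above the underside; 90 g; both faces alike. Origin: centre of the underside, z up. Stands loose in the other end bay of the board and stays there.
- tub: white lidded glaze tub with a blue band, 98 mm across, 84 mm high, standing loose to the left (+y) of the work; origin at the centre of its underside. Leave it alone.
- brush_pot: white ceramic pot 76 mm across, 95 mm high, with three brushes reaching 205 mm up, standing loose to the right (-y) of the work; origin at the centre of its underside. Leave it alone.
- stencil_tile: white flat wall tile with a brown stencilled wheel, 140 x 140 x 9 mm, lying loose on the bench to the right (-y) of the kiln shelf (others like it lie drying far to the sides); origin at the centre of its underside. Leave it alone.
Mind the look-alikes: they are no part of the job. Leave any red look-alike of the end_dark alone.

How it is judged:
At the end, for the whole second after the job is handed in: All six tiles stand at rest on the sample board, one per bay, running white, palest, light, medium, dark, blue-black; each within 10 mm along and 15 mm across of its bay's centre, underside within 4 mm of the board, upright within 0.08 rad, broad face square to the front within 0.26 rad (x of end_white in the frame of rack between -0.015 and 0.015 m and z of end_white in the frame of rack between 0.01 and 0.018 m and angle between each of end_white, tile_pale, tile_light, tile_mid, tile_deep, end_dark's own z axis and vertical below 0.08 rad and angle between the x axis of each of end_white, tile_pale, tile_light, tile_mid, tile_deep, end_dark and the x axis of rack, either way round below 0.26 rad and linear speed of each of end_white, tile_pale, tile_light, tile_mid, tile_deep, end_dark below 0.02 m/s and x of tile_pale in the frame of rack between -0.015 and 0.015 m and z of tile_pale in the frame of rack between 0.01 and 0.018 m and x of tile_light in the frame of rack between -0.015 and 0.015 m and z of tile_light in the frame of rack between 0.01 and 0.018 m and x of tile_mid in the frame of rack between -0.015 and 0.015 m and z of tile_mid in the frame of rack between 0.01 and 0.018 m and x of tile_deep in the frame of rack between -0.015 and 0.015 m and z of tile_deep in the frame of rack between 0.01 and 0.018 m and x of end_dark in the frame of rack between -0.015 and 0.015 m and z of end_dark in the frame of rack between 0.01 and 0.018 m and ((y of end_white in the frame of rack between 0.14 and 0.16 m and y of tile_pale in the frame of rack between 0.08 and 0.1 m and y of tile_light in the frame of rack between 0.02 and 0.04 m and y of tile_mid in the frame of rack between -0.04 and -0.02 m and y of tile_deep in the frame of rack between -0.1 and -0.08 m and y of end_dark in the frame of rack between -0.16 and -0.14 m) or (y of end_white in the frame of rack between -0.16 and -0.14 m and y of tile_pale in the frame of rack between -0.1 and -0.08 m and y of tile_light in the frame of rack between -0.04 and -0.02 m and y of tile_mid in the frame of rack between 0.02 and 0.04 m and y of tile_deep in the frame of rack between 0.08 and 0.1 m and y of end_dark in the frame of rack between 0.14 and 0.16 m))); the robot touches nothing.
It fails at once if a test tile falls over (leans more than 1 rad) (angle between any of end_white, tile_pale, tile_light, tile_mid, tile_deep, end_dark's own z axis and vertical above 1 rad).
It fails at once if a tile is dropped or pushed onto the sample board with more than 40 N (contact force between any of tile_pale, tile_light, tile_mid, tile_deep and rack above 40 N).
It fails at once if an end tile is shifted by more than 15 mm (distance of any of end_white, end_dark from where it was at the start of the episode above 0.015 m).
It fails at once if the tub, the brush pot or the stencilled tile is shifted by more than 20 mm (distance of any of tub, brush_pot, stencil_tile from where it was at the start of the episode above 0.02 m).
It also fails if it takes over 96 s, if anything falls off the work surface, if the arm or the gripper's body presses on something with over 40 N, if the wrist force passes 120 N, or if a joint passes its speed limit or range.

## Working session

There is one attempt and no reset: what is moved stays moved. The work goes in short steps, each a Python script; the robot and the scene stay as the last script left them, time stands still between calls to the robot, and variables do not carry over. Pictures are saved under pics/ and viewed, at most 14 in all, crops included, and the job is handed in when it is done.

```bash
mkdir -p pics; ls; python3 - <<'E'
from workcell import bot
import cv2,numpy as np
for n in ("scene","side"):
    c=bot.read_camera(n); cv2.imwrite(f"pics/{n}0.png",c["pixels"]); np.savez(f"pics/{n}0.npz",**c)
    print(n,c["fx"],c["cx"],c["cy"],np.round(c["R"],3).tolist(),np.round(-c["R"].T@c["t"],3))
print(bot.current_clock(),bot.current_tool_rot())
E
```

```text
pics
scene 475.587645058619 325.3569500296249 237.44459551450598 [[0.36, 0.933, 0.013], [0.611, -0.225, -0.759], [-0.705, 0.281, -0.651]] [ 1.38  -0.318  0.767]
side 544.4651661321427 327.1092031825857 248.15434603221405 [[-0.96, -0.281, -0.002], [-0.188, 0.649, -0.737], [0.208, -0.707, -0.676]] [0.293 0.987 0.956]
0.1 [-3.09468468e+00 -5.30905723e-01 -8.95359300e-05]
```

View pics/scene0.png

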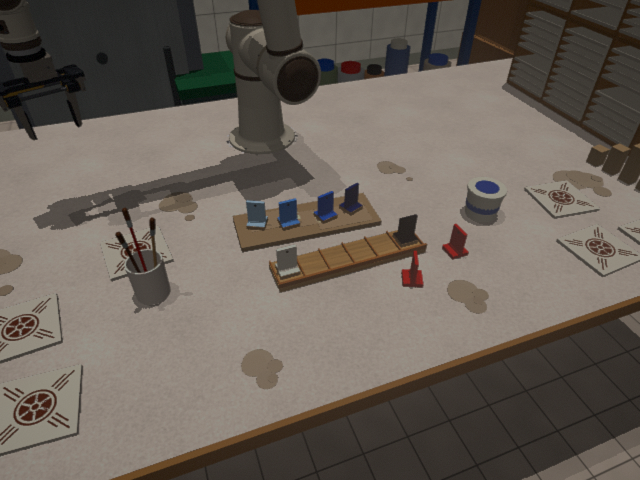

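View pics/side0.png

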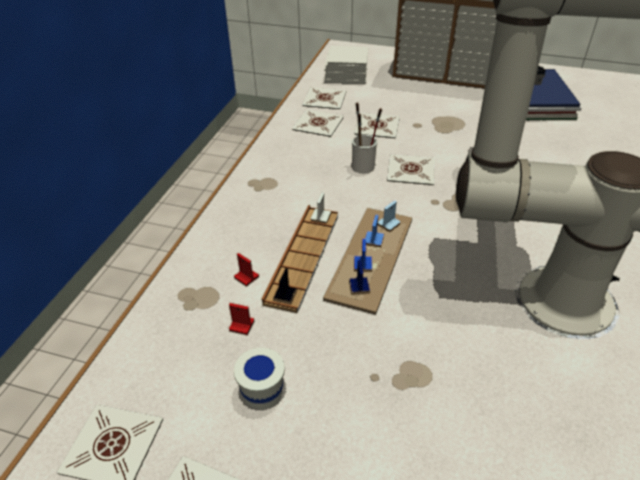

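The scene view shows the white end tile at (288,262), on the -y side, and the blue-black one at (407,230), on the +y side. The loose tiles are at (257,213), (288,213), (326,207) and (351,198). The red tiles at (413,270) and (456,241) are look-alikes, so I'll leave them alone. Next I'll get rough positions and look from above with the wrist camera.

```bash
cat > h.py <<'E'
from workcell import bot
import cv2,numpy as np
from scipy.spatial.transform import Rotation as Ro
def ray(c,u,v,fish=False):
    p=np.array([(u-c["cx"])/c["fx"],(v-c["cy"])/c["fy"]])
    if fish:
        r=np.linalg.norm(p)+1e-12; d=np.r_[p/r*np.sin(r),np.cos(r)]
    else: d=np.r_[p,1.]
    return -c["R"].T@c["t"], c["R"].T@d
def cast(c,u,v,z,fish=False):
    o,d=ray(c,u,v,fish); return o+d*(z-o[2])/d[2]
def proj(c,X,fish=False):
    q=c["R"]@np.asarray(X,float)+c["t"]
    if fish:
        n=np.hypot(q[0],q[1])+1e-12; a=np.arctan2(n,q[2]); p=q[:2]/n*a
    else: p=q[:2]/q[2]
    return p*[c["fx"],c["fy"]]+[c["cx"],c["cy"]]
def down(a):
    "tool down, finger closing line (tool y) along world angle a"
    y=np.array([np.cos(a),np.sin(a),0]); z=np.array([0,0,-1.]); x=np.cross(y,z)
    return Ro.from_matrix(np.c_[x,y,z]).as_rotvec()
E
python3 - <<'E'
from h import *
c=dict(np.load("pics/scene0.npz"))
for n,u,v,z in [("pale",257,223,.02),("b",290,223,.02),("c",327,216,.02),("d",352,209,.02),("white",289,271,.02),("dark",408,241,.02),("rackNearL",277,286,0),("rackNearR",427,250,0),("rackFarL",270,264,.014)]:
    print(n,cast(c,u,v,z).round(3))
# wrist view
p0=[0.48,0.0,0.40]
for a in (np.pi/2,0,-np.pi/2):
    q=bot.inverse_kinematics(p0,down(a)); print(a,None if q is None else np.round(q,2))
E
```

```text
pale [ 0.459 -0.135  0.02 ]
b [ 0.488 -0.058  0.02 ]
c [0.493 0.039 0.02 ]
d [0.488 0.111 0.02 ]
white [ 0.649 -0.112  0.02 ]
dark [0.651 0.187 0.02 ]
rackNearL [ 0.665 -0.146  0.   ]
rackNearR [0.676 0.228 0.   ]
rackFarL [ 0.607 -0.144  0.014]
1.5707963267948966 [-0.25 -0.14  1.54  0.    1.74 -1.82]
0 [-0.25 -0.14  1.54 -0.    1.74 -0.25]
-1.5707963267948966 [-0.25 -0.14  1.54 -0.    1.74  1.32]
```

```bash
python3 - <<'E'
from h import *
bot.goto([0.55,0.02,0.34],down(0))
c=bot.read_camera("wrist"); np.savez("pics/w1.npz",**c); cv2.imwrite("pics/w1.png",c["pixels"])
print(c["fx"],c["cx"],c["cy"],np.round(c["R"],3).tolist(),np.round(-c["R"].T@c["t"],3),bot.current_clock(),bot.current_ee_pos())
E
```

```text
371.64829954431775 323.8463002143436 234.92200938833702 [[1.0, -0.001, 0.0], [-0.001, -0.969, 0.247], [0.0, -0.247, -0.969]] [0.55 0.09 0.51] 2.5583 [0.54997437 0.01921529 0.33969203]
```

View pics/w1.png

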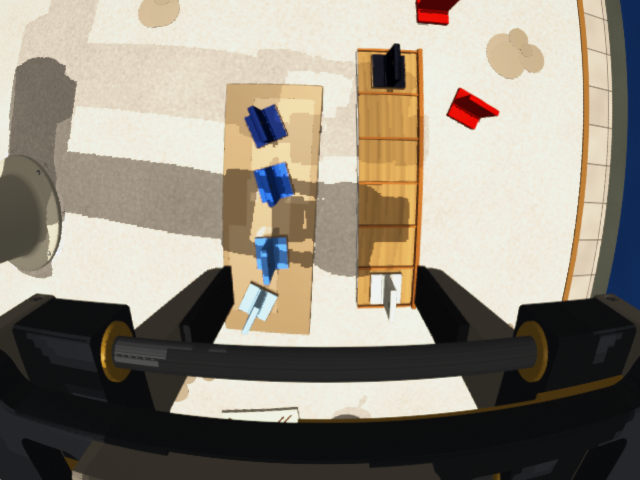

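The straight-down wrist view shows the loose tiles from -y to +y as pale (258,305), light (271,255), mid (273,185) and deep (267,125). The white end tile is at (386,290) and the blue-black one at (388,68), so the order along y carries over to the board. The red tiles at (432,10) and (470,108) are decoys. Next I'll measure each tile from directly above, with the camera levelled so there is no parallax.

```bash
cat >> h.py <<'E'
W0=dict(np.load("pics/w1.npz")); C0=-W0["R"].T@W0["t"]; T0=np.array([0.54997437,0.01921529,0.33969203])
D=Ro.from_euler("x",np.arctan2(0.247,0.969))
def look(x,y,z):
    "camera straight down from (x,y,z)"
    bot.goto(np.array([x,y,z])+D.apply(T0-C0),(D*Ro.from_rotvec(down(0))).as_rotvec())
    return bot.read_camera("wrist")
def rect(c,mask,z,near):
    "rectangle (world, plane z) of the blob nearest the world point"
    mask=cv2.morphologyEx(mask.astype(np.uint8),cv2.MORPH_OPEN,np.ones((3,3)))
    cs=[k for k in cv2.findContours(mask,cv2.RETR_EXTERNAL,cv2.CHAIN_APPROX_NONE)[0] if cv2.contourArea(k)>150]
    k=min(cs,key=lambda k:np.linalg.norm(cast(c,*k[:,0].mean(0),z,True)[:2]-near))
    w=np.array([cast(c,u,v,z,True)[:2] for u,v in k[:,0]])
    (cx,cy),(a,b),t=cv2.minAreaRect((w*1e4).astype(np.float32))
    t=(t+45)%90-45
    return np.array([cx,cy])/1e4,np.array([a,b])/1e4,np.radians(t),k
def bluemask(im):
    b,r=im[...,0].astype(int),im[...,2].astype(int)
    return (b-r>12)
E
python3 - <<'E'
from h import *
G={"pale":(.459,-.135),"light":(.488,-.058),"mid":(.493,.039),"deep":(.488,.111)}
out=[]
for n,(x,y) in G.items():
    c=look(x,y,.42); np.savez(f"pics/v_{n}.npz",**c)
    im=c["pixels"].copy(); p,s,t,k=rect(c,bluemask(im),.03,np.array([x,y]))
    m=np.zeros(im.shape[:2],np.uint8); cv2.drawContours(m,[k],-1,1,-1)
    print(n,p.round(4),s.round(4),round(t,3),cv2.mean(im,m)[:3],"zen",np.round(c["R"][2],3))
    cv2.drawContours(im,[k],-1,(0,0,255),1)
    u,v=proj(c,[x,y,.03],True).astype(int); out.append(cv2.resize(im[max(v-70,0):v+70,u-90:u+90],(390,300)))
c=look(.635,.035,.50); np.savez("pics/v_rack.npz",**c)
im=c["pixels"].copy(); hsv=cv2.cvtColor(im,cv2.COLOR_BGR2HSV)
m=((hsv[...,0]<22)&(hsv[...,1]>110)&(hsv[...,2]>60)).astype(np.uint8)
m=cv2.morphologyEx(m,cv2.MORPH_CLOSE,np.ones((9,9)))
p,s,t,k=rect(c,m,.014,np.array([.635,.035])); print("rack",p,s,t,bot.current_clock())
cv2.drawContours(im,[k],-1,(0,0,255),1)
cv2.imwrite("pics/tiles.png",np.vstack([np.hstack(out[:2]),np.hstack(out[2:])])); cv2.imwrite("pics/rack.png",im)
E
```

```text
pale [ 0.4537 -0.134 ] [0.0508 0.0423] -0.463 (227.30396732788796, 220.31330221703615, 198.21703617269543) zen [ 0.002 -0.    -1.   ]
light [ 0.4776 -0.0598] [0.0432 0.0518] 0.034 (225.13943112102623, 170.3335192414947, 109.59564974902399) zen [ 0.002 -0.001 -1.   ]
mid [0.4831 0.0377] [0.0432 0.0523] 0.254 (213.38166666666666, 115.61833333333334, 58.61222222222222) zen [ 0.001 -0.    -1.   ]
deep [0.4733 0.1139] [0.0424 0.0509] 0.4 (115.26468877254217, 51.10703897614892, 33.10471204188482) zen [ 0.001 -0.    -1.   ]
rack [0.63942925 0.05419545] [0.08623586 0.33910471] 0.010481014031034354 5.7917
```

View pics/tiles.png

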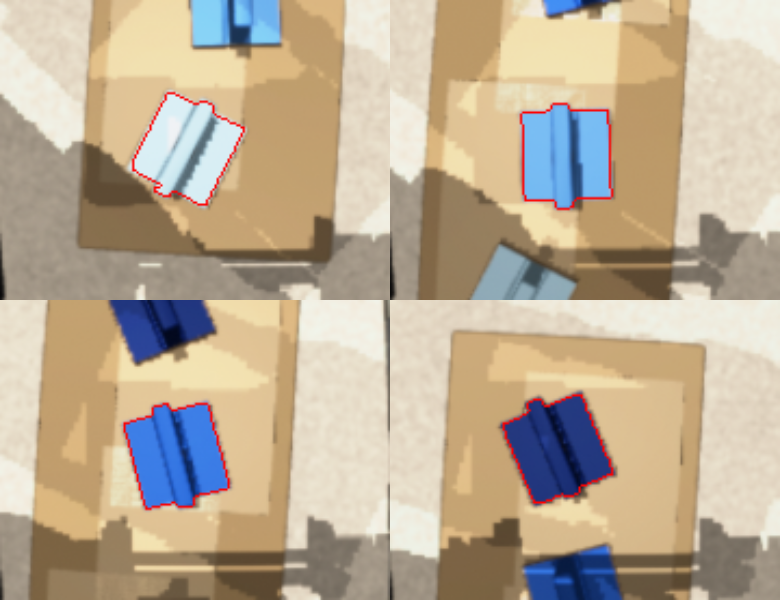

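View pics/rack.png

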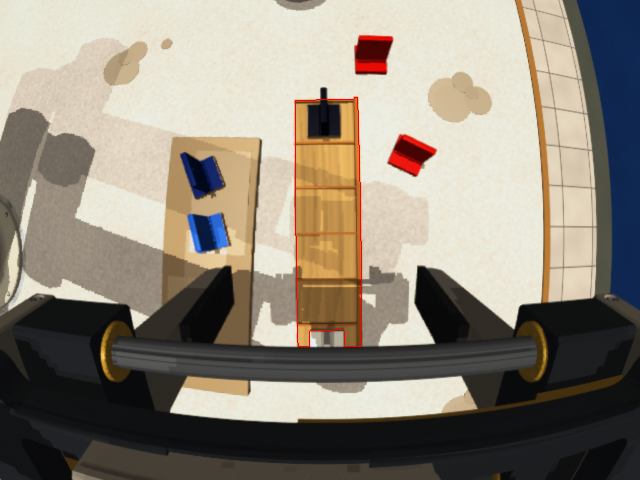

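The four crops confirm which tile is which by colour, from near-white blue to dark blue, with clean outlines. In the rack view the near end is hidden by the gripper, and the divider laths sit at rows 143, 188, 233, 279 and 323. I'll locate the board from those laths.

```bash
python3 - <<'E'
from h import *
c=dict(np.load("pics/v_rack.npz")); g=cv2.cvtColor(c["pixels"],cv2.COLOR_BGR2GRAY).astype(float)
for cols in ((300,315),(335,350)):
    pr=g[:,cols[0]:cols[1]].mean(1); ys=[]
    for r in (143,188,233,279,323):
        s=pr[r-6:r+7]; d=np.clip(np.median(s)-s-4,0,None); v=(d*np.arange(r-6,r+7)).sum()/d.sum()
        ys.append(cast(c,np.mean(cols),v,.019,True))
    ys=np.array(ys); print(ys[:,0].mean().round(4),ys[:,1].round(4),(ys[:,1]-np.array([.12,.06,0,-.06,-.12])).round(4))
# x edges per row of the board mask
hsv=cv2.cvtColor(c["pixels"],cv2.COLOR_BGR2HSV); m=(hsv[...,0]<22)&(hsv[...,1]>110)&(hsv[...,2]>60)
for r in (160,210,255,300):
    u=np.flatnonzero(m[r,285:375])+285; print(r,u[0],u[-1],cast(c,u[0]-.5,r,.014,True)[:2],cast(c,u[-1]+.5,r,.026,True)[:2])
# dark end tile foot, low in view
E
```

```text
0.6129 [ 0.1591  0.0962  0.0356 -0.0244 -0.0805] [0.0391 0.0362 0.0356 0.0356 0.0395]
0.6586 [ 0.1577  0.0965  0.0376 -0.0242 -0.082 ] [0.0377 0.0365 0.0376 0.0358 0.038 ]
160 295 359 [0.59540054 0.1343144 ] [0.68043944 0.13185532]
210 295 360 [0.59582206 0.06763013] [0.68110265 0.06676955]
255 296 361 [0.59711126 0.00873319] [0.68230863 0.00926296]
300 297 361 [ 0.59804288 -0.05091295] [ 0.68270517 -0.04899821]
```

```bash
cat >> h.py <<'E'
RC,RY=np.array([.636,.037]),.014
def bay(yb): return RC+np.array([-np.sin(RY),np.cos(RY)])*yb
def move(p,yaw,yb,h=.031):
    b=bay(yb)
    bot.goto([*p,.20],down(yaw)); bot.set_gripper(.5)
    bot.line_to([*p,.12],max_speed=.2); bot.line_to([*p,.015+h],max_speed=.08)
    bot.set_gripper(0,20); g=bot.current_opening(),bot.current_grip_force()
    bot.line_to([*p,.10],max_speed=.1); bot.line_to([*p,.19],max_speed=.2)
    f0=bot.current_contact_force()
    bot.line_to([*b,.19],down(RY),max_speed=.2); bot.line_to([*b,.06],max_speed=.12)
    z=.06
    f0=np.array(bot.current_contact_force())
    while z>.014+h-.002:
        z-=.001; bot.line_to([*b,z],max_speed=.02)
        f=np.array(bot.current_contact_force())-f0
        if abs(f[2])>2: break
    print("grip",np.round(g,3),"down z",round(z,4),np.round(f,2),bot.current_ee_pos())
    bot.hold(.2); bot.set_gripper(.3); bot.hold(.2)
    bot.line_to([*b,.12],max_speed=.1); bot.line_to([*b,.20],max_speed=.2); print("t",bot.current_clock())
E
python3 - <<'E'
from h import *
move(np.array([.4537,-.134]),-.463,-.09)
c=look(.63,-.06,.42); np.savez("pics/p1.npz",**c); cv2.imwrite("pics/p1.png",c["pixels"])
p,s,t,k=rect(c,bluemask(c["pixels"]),.029,bay(-.09)); print(p,bay(-.09),s,t)
E
```

```text
grip [ 0.087 20.   ] down z 0.044 [-2.89  0.7   5.99] [ 0.63736344 -0.05301811  0.04501474]
t 19.8917
[ 0.63713892 -0.05308644] [ 0.63725996 -0.05299118] [0.04507019 0.0409324 ] -0.0029209550835989084
```

View pics/p1.png

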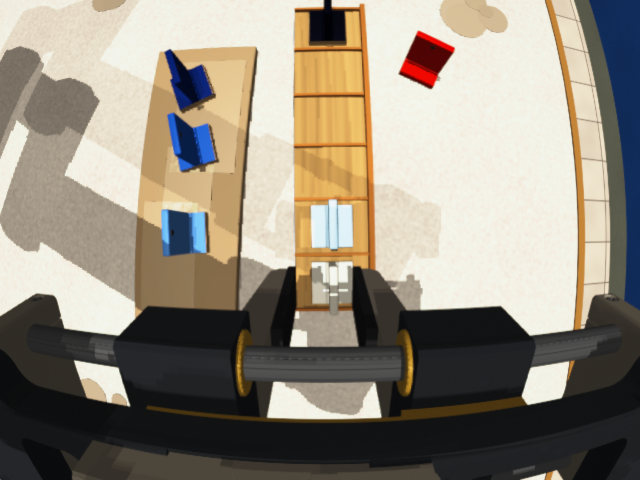

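The pale tile stands square at (332,227), centred between the laths at rows 199 and 254. I'll place the other three the same way.

```bash
python3 - <<'E'
from h import *
for p,y,b in (((.4776,-.0598),.034,-.03),((.4831,.0377),.254,.03),((.4733,.1139),.4,.09)):
    move(np.array(p),y,b)
c=look(.63,.06,.48); cv2.imwrite("pics/p2.png",c["pixels"])
for b in (-.03,.03,.09):
    p,s,t,k=rect(c,bluemask(c["pixels"]),.029,bay(b)); print(p,bay(b),s,t)
c=bot.read_camera("scene"); cv2.imwrite("pics/s2.png",cv2.resize(c["pixels"][160:320,220:480],(780,480)))
print(bot.current_clock())
E
```

```text
grip [ 0.088 20.   ] down z 0.044 [-2.53 -0.66  5.32] [0.63650773 0.00699551 0.04501501]
t 33.5583
grip [ 0.086 20.   ] down z 0.044 [-3.21  0.67  6.35] [0.635632   0.06698944 0.0449907 ]
t 46.7583
grip [ 0.086 20.   ] down z 0.044 [-2.27  1.02  6.77] [0.63477426 0.12703944 0.04490802]
t 60.0333
[0.63663242 0.00284396] [0.63641999 0.00700294] [0.05523602 0.04261949] -0.0016741962192783131
[0.63539878 0.06852617] [0.63558001 0.06699706] [0.04952701 0.04230618] -0.00030213562566948956
[0.63482339 0.13208549] [0.63474004 0.12699118] [0.0413082  0.05576254] 0.002377526660195232
60.7417
```

View pics/p2.png

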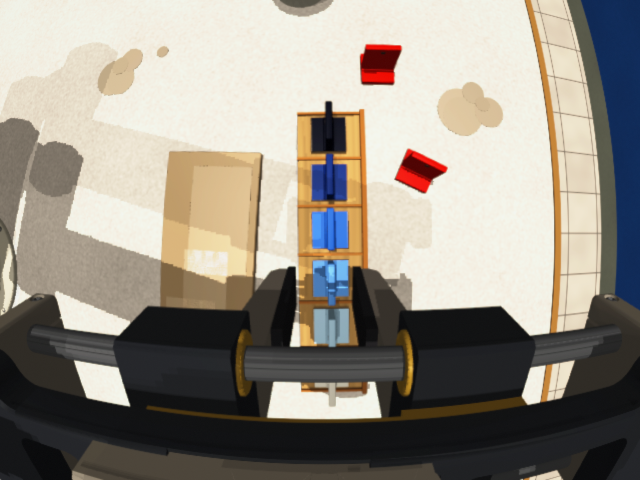

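View pics/s2.png

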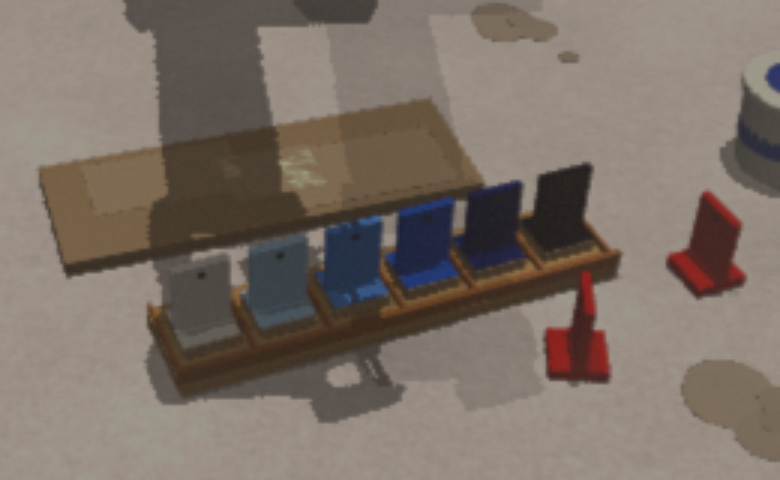

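All six tiles stand upright and square, one per bay: white, pale, light, mid, deep and blue-black, at rows 385, 325, 280, 230, 182 and 134. The feet are centred between the laths, the small y offsets in the printout are plate parallax, and the robot is clear, so I'm handing the job in.

```bash
python3 -c "
from h import *
bot.hold(.3); print(bot.job_done(), bot.current_clock())"
```

```text
the job is handed in; nothing more can be done
the job is handed in; nothing more can be done
```

The job is handed in (verdict not shown): the four blue tiles stand upright and square in their bays, darkening step by step from white to blue-black, with no falls and about 61 s of the 96 s used.

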